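# Set the larger dust vent to half open

## Robot

A 6-joint arm with a two-finger parallel gripper is mounted at the origin on the work surface. World frame = base frame: x ahead of the robot, y to its left, z up, the work surface at z = 0. Lengths are in m, angles in rad, forces in N, time in s.
With the tool pointing down it reaches from about 0.25 to 0.725 m from the base axis. Payload 4 kg.
Tool frame: the origin (TCP) lies where the fingers leave the gripper's body, on its centre line; the fingertips stand 73 mm ahead of it and the grasp point (between the pads) lies 54 mm ahead of it (bot.tips_ahead is the z of the fingertips in the tool frame, in m); z points along the fingers, y is the direction in which the jaws open and shut (so a half turn about z gives the same grasp; the last joint's range is limited). The gripper opens to 85 mm and grips with 20 to 120 N. Pads are 22 mm wide; open, the fingers measure 114 mm over their backs; the gripper's body (76 mm by 85 mm) begins 54 mm behind the grasp point. The pads swing forward as they close: fully open they stand 13 mm farther back than shut.
Start: joints at [0, 0.241, 0.005, 1.335, 0, 1.571], TCP at [0.5, -0, 0.304] pointing down, gripper open.
Joint ranges: [-2.72, 2.72], [-1.05, 1.87], [-1.09, 1.28], [-1.99, 2.15], [-1.42, 1.44], [-3.14, 3.14]. Speed limits (rad/s): [2.79, 2.79, 3.14, 3.14, 3.14, 3.14].

## Interface

Orientations are given as a unit quaternion [x, y, z, w].
In Python, from workcell import readout, camera, get_calibration, order, bot gives the robot as it stands.
- The arm moves only by the tool send_rows, never from a script. Its argument "moves" is a list of rows, each a list of 3 entries, a list of its own where there are three numbers: the shift along the tool's x, y, z in mm, then the turn, a rotation vector about the tool's x, y, z in rad, then the finger opening in mm, from 0 to 85.4. In form: [[[dx, dy, dz], [ax, ay, az], grip], ...]. A call has 1 to 12 rows; each row is the pose to reach, as a shift and turn from the pose measured when the call began, along the tool's axes at that moment; what a row does not reach only later rows make up. A row lasts 1/12 s, in which the tool goes at most 41.7 mm and 7.16 degrees, less where a joint would pass 70% of its speed; a pose out of reach is approached as far as the arm can. A call with a gripper value outside its range is refused whole. The fingers move at their own pace and stop on an object; the grip force is fixed at half the most. Time passes only in rows, so rows that repeat a pose let the fingers close. It gives the time, the measured TCP pose, the force and the opening at its end, in the units of the state.
- readout.get_obs(): the state, without advancing time (a new reading comes with each control period).
- camera(name): name is "scene" or "side" or "wrist"; returns the picture (384x512x3 uint8, red, green, blue); there is no depth.
- get_calibration(name): a dict with "fx", "fy", "cx", "cy" (pixels), "R" (3x3) and "t" (3): a world point X has camera coordinates R X + t. Camera axes: x right, y down, z forward; pixel columns grow to the right and rows downward; lengths in m; the calibration is good to about 2 mm. A picture is of the moment at which its call begins: read the wrist's pose just before it. get_calibration takes no time and is no camera call; for the wrist camera it gives the pose at the moment of the call.
- order.job_done(): hands the job in, once; it reports no verdict.
The state is a dict: "clock": time; "joint_pos": joint angles; "joint_vel": joint speeds; "tau": joint torques, N m; "eef_pos": TCP position; "tool_rot": TCP orientation; "ft_force": force on the tool from outside, world axes, zero at the start; "ft_torque": the same for the moment, N m; "grip_width": finger opening in m.
Only numpy, scipy, OpenCV 4.12 (cv2) and the standard library are available. Lean on these libraries where they do the work, as an engineer would, in place of code of your own. Each camera call takes 0.05 s, during which the arm holds its last target. There are 200 camera calls.

## Task

Set the larger of the two dust vents to half open: push its upright plate in with the fingertips, away from you, until the gate has passed its stop pin, then let go so that it springs back and latches against the pin. Only push, do not pinch the plate; leave the smaller vent shut and do not disturb the loose things around.

Things in the scene. Friction and masses are not known exactly. Their poses are not given: they have to be found in the camera images.
- panel: Grey sheet-metal extraction panel fixed flat on the bench, 330 x 350 x 20 mm, carrying two parallel dust vents side by side (either may be on the left). Origin on the bench top; the panel spans x -50 to +280 and y -175 to +175 mm in its own frame. Its x axis is the direction in which the gates are pushed in (roughly away from the robot), z up. Panel top 20 mm above the bench.
- big: The larger vent, fixed: an aluminium gate housing with a round port (Ø80 mm) in its top. Origin on the panel's top (20 mm above the bench), under the near face of the push plate when the gate is shut. x axis = the direction in which the gate is pushed in, z up. The housing is 116 mm wide (y), 14 mm high and spans x 85 to 255 mm.
- big_port (a point): Centre of the larger vent's round port, on the housing's top, at x 140, z 14 mm of the vent's frame.
- big_push (a point): Middle of the near face (the face to push on, facing the vent's -x) of the upright steel push plate at the near end of the larger vent's gate; moves with the gate. The push plate is 52 mm wide, 12 mm thick, and stands from 6 to 52 mm above the panel; this point is 32 mm above the panel (52 mm above the bench). The flat gate under it is 106 mm wide, its top 7 mm above the panel.
- big_gate (a joint): Slide of the larger vent's gate in m: 0 = shut, grows as the push plate is pushed in along the vent's +x, end stop at 0.062. A spring always drives it back towards 0: about 4 N when shut, 10 N at the end stop. Port half open at 0.04: once pushed past 0.04 a stop pin springs up behind the gate's near edge, and when let go the gate comes back and rests against the pin at about 0.04. Let go short of that, it shuts again.
- big_pin (a joint): Height of the larger vent's brass stop pin (10 mm across, at x 35, y +46 mm of the vent's frame) in m: 0 = held down under the gate, 0.008 = sprung up behind it. Pressing the pin down lets the gate go.
- small: The smaller vent, fixed: an aluminium gate housing with a round port (Ø50 mm) in its top. Origin on the panel's top (20 mm above the bench), under the near face of the push plate when the gate is shut. x axis = the direction in which the gate is pushed in, z up. The housing is 80 mm wide (y), 14 mm high and spans x 85 to 255 mm.
- small_port (a point): Centre of the smaller vent's round port, on the housing's top, at x 125, z 14 mm of the vent's frame.
- small_push (a point): Middle of the near face (the face to push on, facing the vent's -x) of the upright steel push plate at the near end of the smaller vent's gate; moves with the gate. The push plate is 34 mm wide, 12 mm thick, and stands from 6 to 52 mm above the panel; this point is 32 mm above the panel (52 mm above the bench). The flat gate under it is 70 mm wide, its top 7 mm above the panel.
- small_gate (a joint): Slide of the smaller vent's gate in m: 0 = shut, grows as the push plate is pushed in along the vent's +x, end stop at 0.042. A spring always drives it back towards 0: about 4 N when shut, 8 N at the end stop. Port half open at 0.025: once pushed past 0.025 a stop pin springs up behind the gate's near edge, and when let go the gate comes back and rests against the pin at about 0.025. Let go short of that, it shuts again.
- small_pin (a joint): Height of the smaller vent's brass stop pin (10 mm across, at x 20, y +28 mm of the vent's frame) in m: 0 = held down under the gate, 0.008 = sprung up behind it. Pressing the pin down lets the gate go.
- glue: Yellow glue bottle, 60 mm diameter, 170 mm tall, standing loose on the bench. Origin at the centre of its underside. Leave alone.
- spray: White spray can, 52 mm diameter, 150 mm tall, standing loose on the bench. Origin at the centre of its underside. Leave alone.
- tape: Empty cardboard tape core, 90 mm outside diameter, 25 mm high, lying loose on the bench. Origin at the centre of its underside. Leave alone.
- offcut: Small light wood offcut, 45 x 28 x 22 mm, lying loose on the panel between the two vents. Origin at the centre of its underside. Leave alone.

How it is judged:
By the outcome, as a careful person would: the job done as asked, in the order asked, and still so for the second after the job is handed in, with the robot touching nothing.
It also fails if it takes over 32 s, if anything falls off the work surface, if the arm or the gripper's body presses on something with over 40 N, if the wrist force passes 120 N, or if a joint passes its speed limit or range.

## Working session

There is one attempt and no reset: what is moved stays moved. The work goes in short steps, Python scripts to look and compute and a tool call to move; the robot and the scene stay as the last step left them, time stands still between calls to the robot, and variables do not carry over. Pictures are saved under pics/ and viewed, about 8 in all and at most 12, crops included, and the job is handed in when it is done.

Besides the shell and the picture viewer there is one more tool, called after "Call:" in YAML: its name, and indented under it one key for each argument. send_rows: Moves the arm, as the interface text tells. Its arguments: {"type":"object","properties":{"moves":{"type":"array","items":{"type":"array"}}},"required":["moves"]}

```bash
mkdir -p pics; python3 - <<'E'
from workcell import readout,camera,get_calibration
import cv2,numpy as np
for n in("scene","side"):
    im=camera(n);cv2.imwrite(f"pics/{n}0.png",cv2.resize(im[:,:,::-1],None,fx=1.5,fy=1.5))
    np.save(f"{n}0.npy",im)
    c=get_calibration(n);print(n,c)
o=readout.get_obs();print(o)
E
```

```text
scene {'fx': 377.4014639111214, 'fy': 377.4014639111214, 'cx': 256.8180025515038, 'cy': 185.14592186608223, 'R': array([[-0.88225761,  0.47074399, -0.00464808],
       [ 0.34524024,  0.6402659 , -0.68619877],
       [-0.32004794, -0.6070088 , -0.72739923]]), 't': array([ 0.53814128, -0.18775034,  1.41038556])}
side {'fx': 430.5355996796325, 'fy': 430.5355996796325, 'cx': 259.0690256750357, 'cy': 198.0802570418421, 'R': array([[ 0.88140221, -0.47234063,  0.00494634],
       [-0.36455028, -0.68684649, -0.62876466],
       [ 0.30038847,  0.55239137, -0.77757992]]), 't': array([-0.51854666,  0.28468557,  0.83953313])}
{'clock': 0.1, 'joint_pos': array([-1.03965744e-05,  2.41337402e-01,  3.87111447e-03,  1.33518968e+00,
        2.40808005e-05,  1.57081127e+00]), 'joint_vel': array([-0.00172915, -0.00111552,  0.00299306, -0.00137225, -0.0010833 ,
        0.00010087]), 'tau': array([-3.57412864e-04, -3.73140085e+01,  2.53010201e+01,  1.07858295e-02,
        2.43542411e-05, -2.54672034e-05]), 'eef_pos': array([4.99579404e-01, 3.66342381e-07, 3.03106605e-01]), 'tool_rot': array([ 7.07115444e-01,  7.07097507e-01, -6.48970563e-04, -6.65995261e-04]), 'ft_force': array([-0.13189189,  1.08944814,  0.54149664]), 'ft_torque': array([-0.06503633,  0.02686838,  0.02087635]), 'grip_width': 0.08543032272360322}
```

View pics/scene0.png

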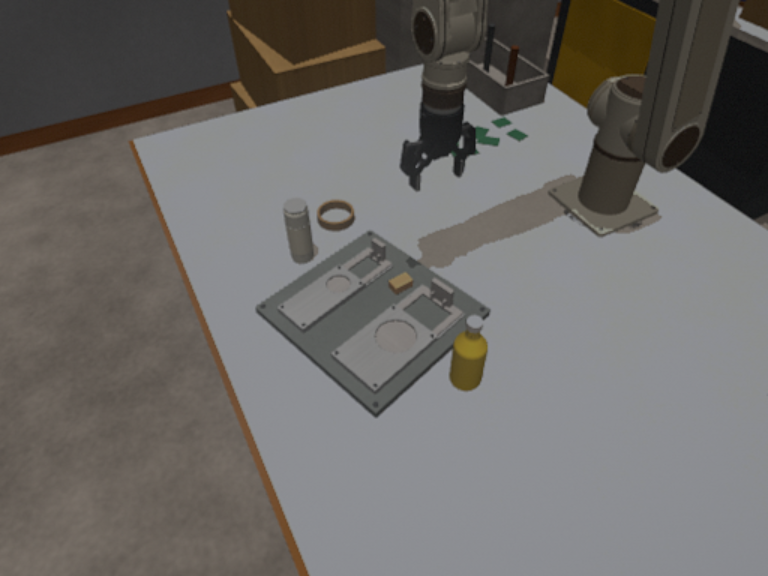

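View pics/side0.png

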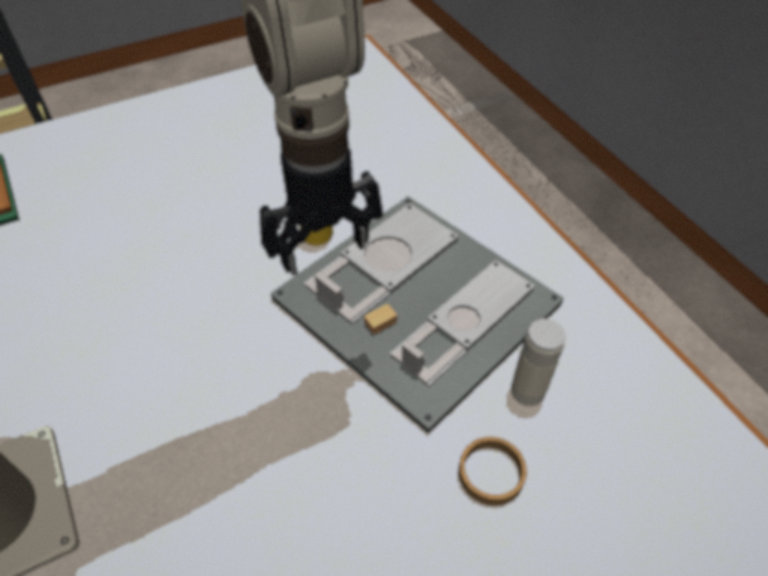

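The scene view (1.5x) shows the big vent with its port at (397,337) and plate at (442,292), and the glue bottle beside it at (467,388). The side view shows the big port at (387,253), the plate at (329,292) and the small plate at (412,360). Next I cast rays onto known heights.

```bash
cat > h.py <<'E'
import numpy as np
from workcell import get_calibration
def ray(n,u,v,z,s=1.5,c=None):
    c=c or get_calibration(n);R,t=c["R"],c["t"]
    d=R.T@np.array([((u+.5)/s-.5-c["cx"])/c["fx"],((v+.5)/s-.5-c["cy"])/c["fy"],1]);o=-R.T@t
    return o+d*(z-o[2])/d[2]
def proj(n,P,c=None):
    c=c or get_calibration(n);q=c["R"]@np.asarray(P)+c["t"]
    return np.array([c["fx"]*q[0]/q[2]+c["cx"],c["fy"]*q[1]/q[2]+c["cy"]])
E
python3 - <<'E'
from h import *
for n,c in(("scene",[(370,233),(489,311),(377,411),(258,308)]),("side",[(273,297),(407,199),(562,298),(430,430)])):
    print(n,*[ray(n,u,v,.02)[:2].round(4) for u,v in c])
for n,l in (("scene",dict(bp=(397,337),sp=(339,284))),("side",dict(bp=(387,253),sp=(464,318)))):
    for k,p in l.items(): print(n,k,ray(n,*p,.034)[:2].round(4))
print("glue",ray("scene",467,383,0)[:2],ray("scene",475,322,.17)[:2]);print("spray",ray("side",527,400,0),ray("side",545,333,.15))
import cv2
for n,(x,y) in(("scene",(250,140)),("side",(170,120))):
    im=np.load(n+"0.npy")[y:y+150,x-40:x+160,::-1]
    cv2.imwrite(f"pics/{n}c.png",cv2.resize(im,None,fx=4,fy=4,interpolation=2))
E
```

```text
scene [ 0.5682 -0.1539] [0.4629 0.1694] [0.7676 0.2641] [ 0.8721 -0.0601]
side [0.4578 0.1541] [0.7634 0.2559] [ 0.8709 -0.0675] [ 0.5617 -0.1706]
scene bp [0.6638 0.1482]
scene sp [ 0.7035 -0.03  ]
side bp [0.6606 0.1418]
side sp [ 0.7016 -0.0357]
glue [0.58815065 0.28084855] [0.58702525 0.27231019]
spray [ 0.71895314 -0.18737484  0.        ] [ 0.7249553  -0.17538719  0.15      ]
```

View pics/sidec.png

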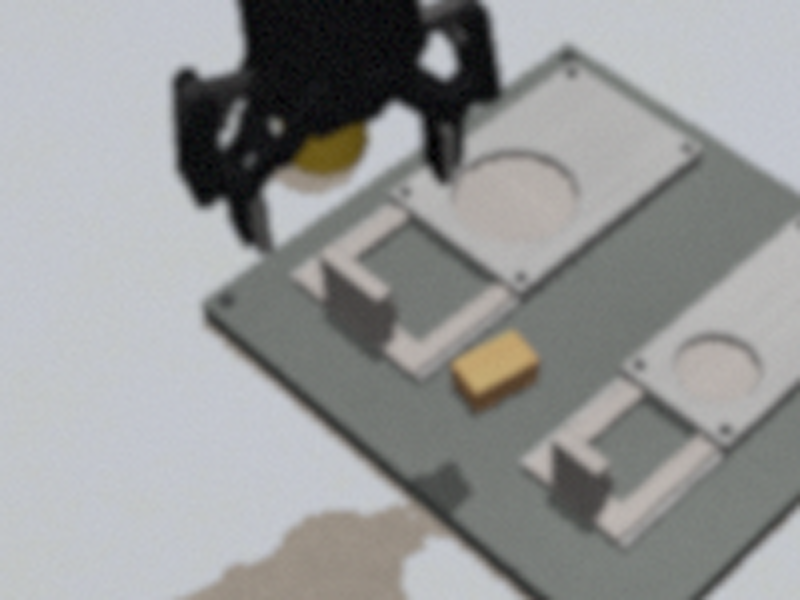

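View pics/scenec.png

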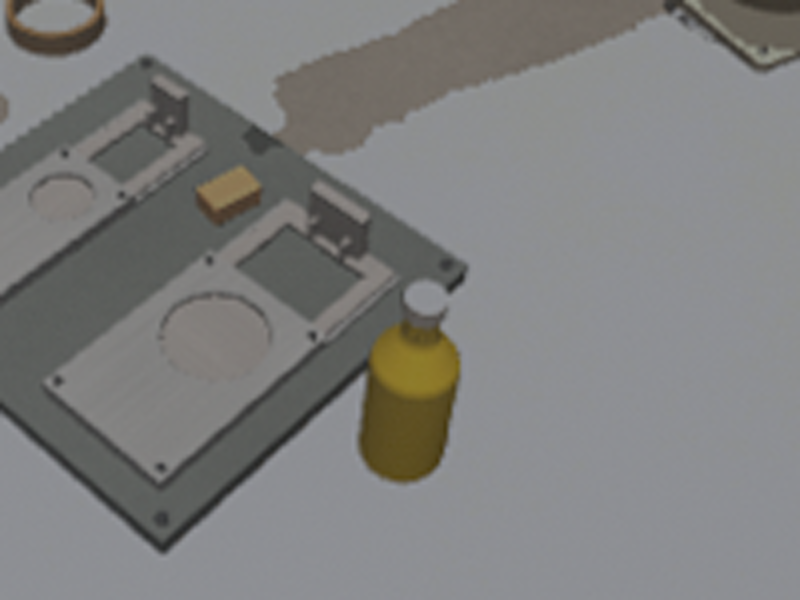

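The two views agree that the big vent is on the left with yaw about 18°. I'll triangulate the plate's top near-edge corners as a direct check on its pose.

```bash
python3 - <<'E'
from h import *
f=lambda n,u,v,ox,oy,z:ray(n,ox+(u+.5)/4-.5,oy+(v+.5)/4-.5,z,1)[:2].round(4)
a=[f("side",*p,130,120,.072) for p in((322,263),(391,304))]
b=[f("scene",*p,210,140,.072) for p in((315,181),(370,211))]
print("side",a,"mid",(a[0]+a[1])/2,np.linalg.norm(a[0]-a[1]));print("scene",b,"mid",(b[0]+b[1])/2,np.linalg.norm(b[0]-b[1]))
for nm,ps,ox,n in(("sideHousing",((403,190),(520,277),(688,148),(573,70)),130,"side"),("sceneHousing",((209,260),(313,336),(161,467),(57,380)),210,"scene")):
    q=[f(n,*p,ox,120 if n=="side" else 140,.034) for p in ps];c=sum(q)/4
    d=(q[2]-q[1]+q[3]-q[0]) ;print(nm,*q,"yaw",np.degrees(np.arctan2(d[1],d[0])),"c",c)
E
```

```text
side [array([0.5204, 0.1155]), array([0.5425, 0.0688])] mid [0.53145 0.09215] 0.051665268798294285
scene [array([0.5426, 0.0766]), array([0.5227, 0.122 ])] mid [0.53265 0.0993 ] 0.04956984970725649
sideHousing [0.6012 0.1786] [0.6326 0.0802] [0.7807 0.1256] [0.7508 0.2245] yaw 17.049969193607126 c [0.691325 0.152225]
sceneHousing [0.6347 0.0789] [0.6031 0.1772] [0.7499 0.2231] [0.7814 0.1253] yaw 17.457340229464716 c [0.692275 0.151125]
```

Call:
send_rows:
  moves:
    - [[0,0,0],[0,0,0.1],0]
    - [[10,0,0],[0,0,0.2],0]
    - [[20,0,0],[0,0,0.3],0]

```text
clock: 0.35
eef_pos: [0.4993, 0.0198, 0.3025]
tool_rot: [0.807, 0.591, -0.001, -0.001]
ft_force: [-0.3, 0.2, -0.1]
grip_width: 0.0519
```

```bash
python3 - <<'E'
from workcell import readout
o=readout.get_obs();print(o["joint_pos"],o["eef_pos"],o["tool_rot"],o["grip_width"])
E
```

```text
[3.96982639e-02 2.42665067e-01 4.05532017e-03 1.33543349e+00
 7.51531376e-05 1.91669091e+00] [0.49926313 0.01984766 0.30251374] [ 0.80666931  0.59100084 -0.00132565 -0.0009379 ] 0.05188513397294676
```

Call:
send_rows:
  moves:
    - [[5,-4,5],[0,0,-0.12],0]
    - [[10,-8,10],[0,0,-0.24],0]
    - [[15,-12,20],[0,0,-0.36],0]
    - [[20,-16,30],[0,0,-0.48],0]
    - [[25,-20,40],[0,0,-0.6],0]
    - [[30,-24,50],[0,0,-0.72],0]
    - [[35,-28,60],[0,0,-0.84],0]
    - [[40,-32,70],[0,0,-0.96],0]
    - [[45,-38,80],[0,0,-1.08],0]
    - [[51,-43,80],[0,0,-1.2],0]
    - [[51,-43,80],[0,0,-1.32],0]
    - [[51,-43,80],[0,0,-1.44],0]

```text
clock: 1.35
eef_pos: [0.4727, 0.0818, 0.2218]
tool_rot: [0.213, 0.977, -0.001, -0.002]
ft_force: [-0.5, -0.7, -0.2]
grip_width: -0.0004
```

Call:
send_rows:
  moves:
    - [[0,0,0],[0,0,-0.12],0]
    - [[0,0,0],[0,0,-0.24],0]
    - [[0,0,0],[0,0,-0.36],0]
    - [[0,0,0],[0,0,-0.48],0]
    - [[0,0,0],[0,0,-0.6],0]
    - [[0,0,0],[0,0,-0.74],0]
    - [[0,0,0],[0,0,-0.74],0]

```text
clock: 1.93
eef_pos: [0.4724, 0.0817, 0.2214]
tool_rot: [-0.156, 0.988, 0.0, -0.003]
ft_force: [-0.5, 0.2, -0.9]
grip_width: -0.0001
```

```bash
python3 - <<'E'
from workcell import readout,camera
from h import *
import cv2
from scipy.spatial.transform import Rotation as R
o=readout.get_obs();M=R.from_quat(o["tool_rot"]).as_matrix();print(o["clock"],o["joint_pos"].round(3),o["eef_pos"],o["grip_width"]);print(M.round(3))
c=get_calibration("wrist");im=camera("wrist")
cv2.imwrite("pics/w1.png",cv2.resize(im[:,:,::-1],None,fx=1.5,fy=1.5))
ex=np.array([np.cos(.302),np.sin(.302),0]);ey=np.array([-ex[1],ex[0],0]);O=np.array([.53,.1,.02])
for y in(-.026,.026):
  for z in(.006,.052): print(y,z,(proj("wrist",O+ey*y+[0,0,z],c)*1.5).round())
print("tip",proj("wrist",o["eef_pos"]+M@[0,0,.073],c)*1.5)
E
```

```text
1.9333 [ 1.710e-01  2.580e-01 -1.940e-01  1.124e+00  1.000e-03 -1.410e-01] [0.47236168 0.08170948 0.22137277] -0.0001381320939312001
[[-0.952 -0.307 -0.006]
 [-0.307  0.952 -0.001]
 [ 0.006  0.001 -1.   ]]
-0.026 0.006 [338. 365.]
-0.026 0.052 [330. 404.]
0.026 0.006 [418. 366.]
0.026 0.052 [424. 405.]
tip [376.44515094 373.28206106]
```

View pics/w1.png

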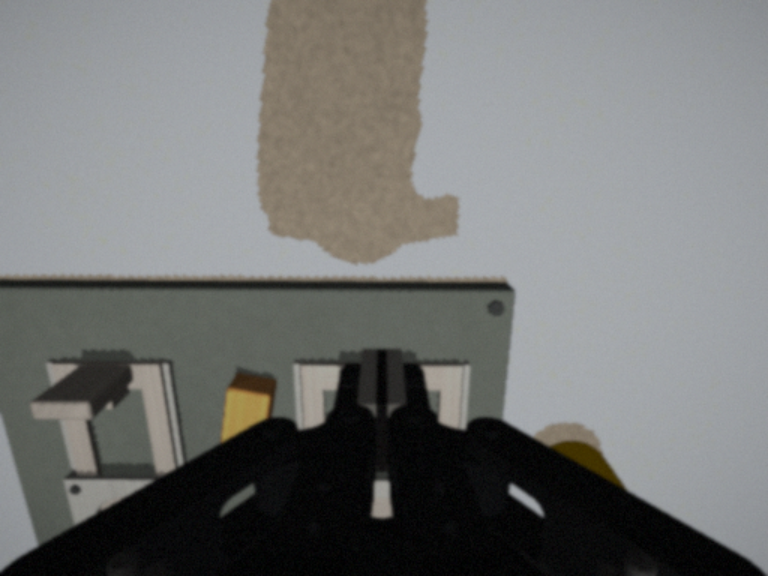

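The wrist view shows the fingers at u≈381, centred on the big gate (294–469), and the panel edge level in the picture. Now I descend in front of the plate and approach until contact.

Call:
send_rows:
  moves:
    - [[0,0,20],[0,0,0],0]
    - [[0,0,40],[0,0,0],0]
    - [[0,0,60],[0,0,0],0]
    - [[0,0,80],[0,0,0],0]
    - [[0,0,95],[0,0,0],0]
    - [[0,0,102],[0,0,0],0]
    - [[0,0,102],[0,0,0],0]
    - [[-10,0,102],[0,0,0],0]
    - [[-20,0,102],[0,0,0],0]
    - [[-30,0,102],[0,0,0],0]
    - [[-35,0,102],[0,0,0],0]
    - [[-35,0,102],[0,0,0],0]

```text
clock: 2.98
eef_pos: [0.5068, 0.0927, 0.1203]
tool_rot: [-0.154, 0.988, 0.0, -0.002]
ft_force: [0.6, 0.2, 0.4]
grip_width: -0.0001
```

Call:
send_rows:
  moves:
    - [[-4,0,0],[0,0,0],0]
    - [[-8,0,0],[0,0,0],0]
    - [[-12,0,0],[0,0,0],0]
    - [[-16,0,0],[0,0,0],0]
    - [[-20,0,0],[0,0,0],0]
    - [[-20,0,0],[0,0,0],0]

```text
clock: 3.48
eef_pos: [0.5244, 0.0983, 0.1199]
tool_rot: [-0.153, 0.988, -0.0, -0.004]
ft_force: [-5.2, -2.1, 3.2]
grip_width: 0.0001
```

```bash
cat > look.py <<'E'
import sys,cv2
from workcell import readout,camera
from h import *
o=readout.get_obs();print(o["clock"],o["eef_pos"],o["ft_force"],o["ft_force"]@[np.cos(.302),np.sin(.302),0],(o["eef_pos"]-[.53,.1,0])@[np.cos(.302),np.sin(.302),0])
a=camera("side")[130:260,140:340,::-1];b=camera("scene")[140:270,200:400,::-1]
cv2.imwrite(sys.argv[1],np.vstack([cv2.resize(i,None,fx=2.3*1.6,fy=2.3,interpolation=2) if 0 else cv2.resize(i[:100],None,fx=3,fy=3,interpolation=2) for i in(a,b)]))
E
python3 look.py pics/l1.png
```

```text
3.4833 [0.52443014 0.09831616 0.11986794] [-5.22240255 -2.06240448  3.15692132] -5.599476643638853 -0.0058186141164068466
```

View pics/l1.png

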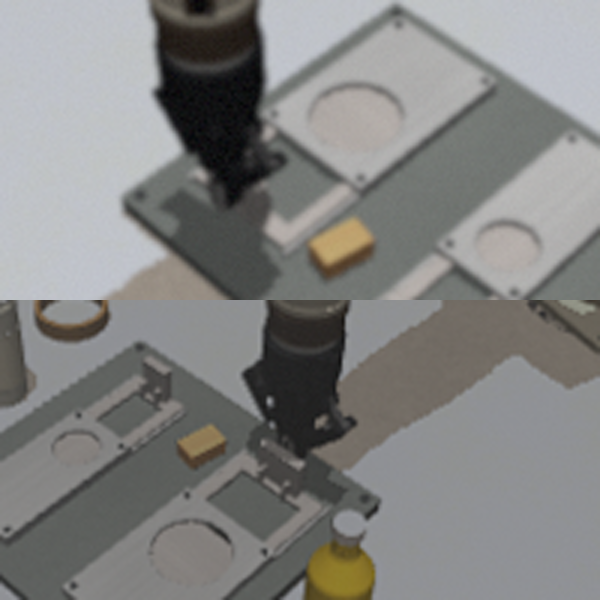

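Contact: 5.6 N along −x, and a crescent showing in the port says the gate has moved about 5 mm. I push on to about 52 mm.

Call:
send_rows:
  moves:
    - [[-5,0,0],[0,0,0],0]
    - [[-10,0,0],[0,0,0],0]
    - [[-15,0,0],[0,0,0],0]
    - [[-20,0,0],[0,0,0],0]
    - [[-25,0,0],[0,0,0],0]
    - [[-30,0,0],[0,0,0],0]
    - [[-35,0,0],[0,0,0],0]
    - [[-39,0,0],[0,0,0],0]
    - [[-43,0,0],[0,0,0],0]
    - [[-47,0,0],[0,0,0],0]
    - [[-49,0,0],[0,0,0],0]
    - [[-49,0,0],[0,0,0],0]

```text
clock: 4.58
eef_pos: [0.5688, 0.1124, 0.1193]
tool_rot: [-0.153, 0.988, -0.001, -0.006]
ft_force: [-7.8, -3.4, 7.5]
grip_width: -0.0
```

```bash
python3 look.py pics/l2.png
```

```text
4.5833 [0.56883242 0.1123966  0.11932966] [-7.83476627 -3.40156738  7.48864416] -8.491921630104423 0.04076212952214565
```

View pics/l2.png

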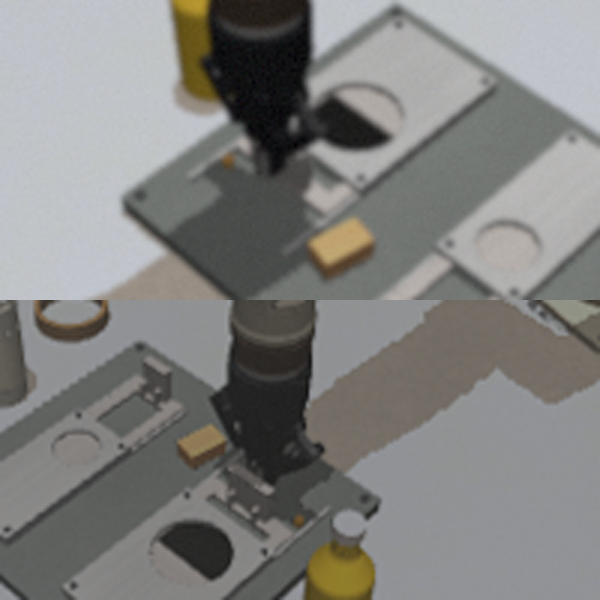

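The brass pin is now visible behind the gate (side crop (228,160), scene crop (298,520)) and the port is more than half open. I back straight off and then rise.

Call:
send_rows:
  moves:
    - [[3,0,0],[0,0,0],0]
    - [[6,0,0],[0,0,0],0]
    - [[9,0,0],[0,0,0],0]
    - [[12,0,0],[0,0,0],0]
    - [[15,0,0],[0,0,0],0]
    - [[20,0,0],[0,0,0],0]
    - [[30,0,0],[0,0,0],0]
    - [[45,0,0],[0,0,0],0]
    - [[60,0,0],[0,0,0],0]
    - [[70,0,-5],[0,0,0],0]
    - [[80,0,-20],[0,0,0],0]
    - [[90,0,-45],[0,0,0],0]

```text
clock: 5.68
eef_pos: [0.4813, 0.0848, 0.1641]
tool_rot: [-0.153, 0.988, -0.001, -0.009]
ft_force: [0.5, 0.3, 0.0]
grip_width: -0.0
```

Call:
send_rows:
  moves:
    - [[10,0,-30],[0,0,0],0]
    - [[30,0,-60],[0,0,0],0]
    - [[50,0,-90],[0,0,0],0]
    - [[70,0,-120],[0,0,0],0]
    - [[80,0,-130],[0,0,0],0]
    - [[80,0,-130],[0,0,0],0]

```text
clock: 6.18
eef_pos: [0.4073, 0.0608, 0.2993]
tool_rot: [-0.153, 0.988, -0.001, -0.005]
ft_force: [0.5, 0.5, -0.1]
grip_width: 0.0002
```

```bash
python3 look.py pics/l3.png
```

```text
6.1833 [0.40730798 0.06084489 0.29934575] [ 0.52272136  0.51812101 -0.07432026] 0.653169720922852 -0.12878532562407374
```

View pics/l3.png

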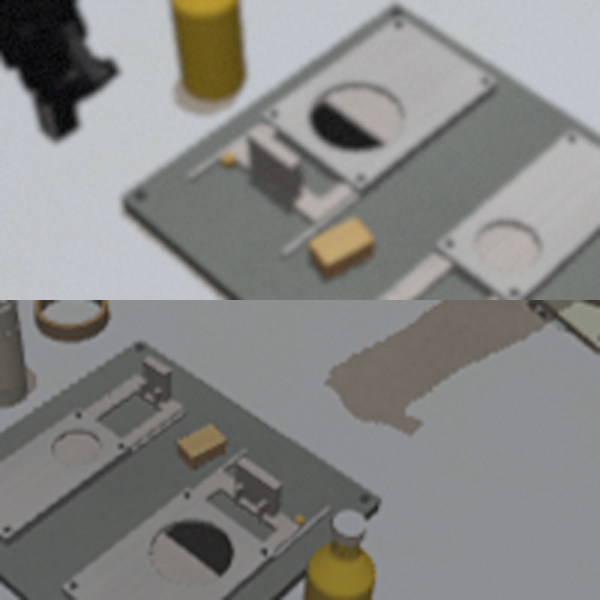

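The gate rests against the pin with the port half open. The small vent is shut, the offcut has not moved, and the arm is clear.

```bash
python3 -c "
from workcell import order;print(order.job_done())"
```

```text
the job is handed in; nothing more can be done
None
```

The larger vent is set to half open and the job is handed in, at about 6.3 s on the robot's clock.

- **Push:** I pushed the plate in with the closed fingertips to about 51 mm of slide. The force at the end of the push read about 8.5 N along the push and 7.5 N upward. The brass pin was visible behind the gate before I backed straight off and raised the arm.
- **Final pictures:** The gate rests against the pin and the port is about half open. The smaller vent is shut, and the offcut and glue bottle are where they were. I saw nothing out of place with the spray can or tape core, but they were only partly in the last crops. The force reading is back to about zero.
- **Not confirmed:** I did not measure the gate's resting position; "half open" is judged from the picture and the pin.
- **Disagreement:** The two fixed cameras differed by up to about 7 mm on the plate and port points. The housing's screw positions agreed to about 1 mm, and the close wrist view showed the fingers centred on the gate.

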